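# Reset the paver nest's end stop and lock it

## Task

The paver nest's end stop is set for the wrong paver size. Slacken the lock ring fully by its orange handle, turn the black adjuster knob until the yellow pointer stands at the red mark, then retighten the lock ring by feel: firm, with about 10 N at the handle, and gently enough not to strip it. Do not force the knob while it is clamped, do not push the stop itself, leave everything else where it is and let go at the end.

Things in the scene. Friction and masses are not known exactly. Their poses are not given: they have to be found in the camera images.
- fixture: Paver nest: aluminium plate, 240 x 320 x 12 mm, fixed to the table; place and yaw vary. Origin on the table under the stop screw's vertical axis, z up. On the axis: dark drum (radius 46 mm, 43 mm high), steel lock ring, black knob on top. The yellow stop, the white scale rail with the marks and the paver lie on its +y side; the orange handle swings round its -y side, which is free.
- lock_ring (a joint): Angle about the vertical axis, rad; 0 as found (tight); + = counter-clockwise from above = slackening, end stop at +1.6 (fully slack); limit -1.2. Runs free (under 2 N at the handle) until it clamps, then the push grows steadily, by about 15 N per rad; it stays where left. The screw rises or sinks with the knob, so it comes tight 0.4 to 0.8 rad earlier or later than before: find it by feel.
- ring_handle (a point): Grip centre, 90 mm above the table, of the ring's orange handle: upright round post, 16 mm thick, 90 mm from the axis, top at 116 mm; turns with the ring (radius 42 mm; ring and lever bar 62 mm high). Right: last turned clockwise under about 10 N (8 to 12) square to the lever at the post, felt while it moves (once stopped the ring holds itself and the push fades); 20 N strips it. 7 N slackens it.
- adjuster (a joint): Angle of the adjuster knob about the same vertical axis, rad; 0 as found, positive = counter-clockwise from above. It drives the end stop and its pointer by +6 mm per rad along the fixture's +y. Limits +-2.2. It turns easily once the ring is fully slack; while it is clamped it must not be forced. It stays where it is left.
- knob_grip (a point): Centre of the adjuster's black bar grip, on the screw's axis, 94 mm above the table. The bar is 50 mm long along this point's x, 16 mm thick along its y, 32 mm high (top 110 mm, underside 78 mm above the table); white line on top.
- stop: Yellow end stop plate (80 x 8 x 42 mm, top 55 mm above the table) with its pointer, moved only by the adjuster; not to be pushed by hand. Its origin is on the screw's axis when the adjuster is at 0.
- pointer_tip (a point): Tip of the yellow pointer on the end stop, 54 mm above the table, on the pointer's centre line.
- red_mark_line (a point): Near end of the line on the red mark (22 x 5 x 6 mm, on the white scale rail, top 52 mm above the table; fixed). Its y axis is parallel to the stop's travel. The pointer is right when this point and the pointer's tip have the same y in the fixture's frame (they are always about 9 mm apart in x).
- blue_mark_line (a point): The same point of the blue mark, which belongs to another paver size; not the target. Red and blue lie on either side of the pointer, 6 to 9 mm from it as found; which is on which side varies.
- clamp_flange: Hidden inside the drum: flange of the adjuster's screw, on the axis. Only its contact force with the shoe matters (the clamping force, about 40 N as found).
- clamp_shoe: Hidden inside the drum: the shoe that the lock ring presses on the flange. Clamping force is about 4 to 5 times the last clockwise push at the handle.
- nest_paver: Brown concrete paver, 200 x 100 x 60 mm, 2.4 kg, lying in the nest beyond the end stop; bystander.
- paver_a: Brown paver on the table at the robot's right, 200 x 100 x 60 mm; bystander.
- paver_b: Another such paver beside it; bystander.
- screwdriver: Screwdriver lying at the far side; bystander.
- wrench: Wrench lying at the far side; bystander.
- tray: Blue tray, 140 x 100 x 40 mm, at the robot's left; bystander.
- suction_cup: Spare black suction cup, 60 mm wide, 45 mm high, at the robot's left; bystander.
- oil_can: Green can, 60 mm wide, 120 mm high, far right; bystander.

How it is judged:
On the way, in this order (a step that is already met when the one before it is completed fails the run):
1. the lock ring is slackened: no clamping force, turned at least 1.2 rad from where it was found (contact force between clamp_shoe and clamp_flange below 3 N and value of joint lock_ring above 1.2 rad), for 0.2 s.
2. with the ring slack, the pointer stands within 2 mm of the red mark (y of pointer_tip in the frame of red_mark_line between -0.002 and 0.002 m and contact force between clamp_shoe and clamp_flange below 3 N), for 0.2 s.
At the end, for the whole second after the job is handed in: The pointer's tip is within 2 mm of the red mark's line along the stop's travel, the lock ring clamps with 26 to 64 N (about 7 to 13 N of push at the handle), and ring and knob are at rest and released (y of pointer_tip in the frame of red_mark_line between -0.002 and 0.002 m and contact force between clamp_shoe and clamp_flange between 26 and 64 N and velocity of joint adjuster between -0.05 and 0.05 rad/s and velocity of joint lock_ring between -0.05 and 0.05 rad/s); the robot touches nothing.
It fails at once if the lock ring is overtightened (clamping force above 90 N, about 20 N at the handle) (contact force between clamp_shoe and clamp_flange above 90 N).
It fails at once if the adjuster is turned while clamped (more than 15 N of clamping force with the knob over 0.2 rad from where it was found and the pointer over 3.5 mm from the red mark) (contact force between clamp_shoe and clamp_flange above 15 N and (value of joint adjuster above 0.2 rad or value of joint adjuster below -0.2 rad) and (y of pointer_tip in the frame of red_mark_line above 0.0035 m or y of pointer_tip in the frame of red_mark_line below -0.0035 m)).
It fails at once if the end stop is pushed directly (over 4 N) (contact force between any of the fingers, the arm and stop above 4 N).
It fails at once if a bystander is shifted by more than 15 mm (distance of any of nest_paver, paver_a, paver_b, screwdriver, wrench, tray, suction_cup, oil_can from where it was at the start of the episode above 0.015 m).
It also fails if it takes over 72 s, if anything falls off the work surface, if the arm or the gripper's body presses on something with over 40 N, if the wrist force passes 120 N, or if a joint passes its speed limit or range.

## Robot

A 7-joint arm with a two-finger parallel gripper is mounted at the origin on the work surface. World frame = base frame: x ahead of the robot, y to its left, z up, the work surface at z = 0. Lengths are in m, angles in rad, forces in N, time in s.
With the tool pointing down it reaches from about 0.4 to 0.85 m from the base axis. Payload 10.4 kg.
Tool frame: the origin (TCP) lies between the finger pads; the fingertips stand tcp_to_tips ahead of it and the grasp point (between the pads) lies 8 mm behind it (tcp_to_tips is the distance from the TCP to the fingertips, in m); z points along the fingers, y is the line along which they close (so a half turn about z gives the same grasp; the last joint's range is limited). The gripper opens to 85 mm and grips with 20 to 120 N. Pads are 22 mm wide; open, the fingers measure 114 mm over their backs; the gripper's body (76 mm by 85 mm) begins 54 mm behind the grasp point. The pads swing forward as they close: fully open they stand 13 mm farther back than shut.
Start: joints at [-1.215, 0.332, -0.065, 1.46, 0.022, 1.35, -0.088], TCP at [0.231, 0.581, 0.242] pointing down, gripper open.
Joint ranges: [-2.6, 2.6], [-0.5, 2.12], [-1.47, 1.34], [0.16, 2.42], [-1.27, 4.41], [0.06, 2.06], [-2.6, 2.6]. Speed limits (rad/s): [2.22, 2.22, 2.79, 2.79, 3.14, 3.14, 3.14].

## Interface

Orientations are given as a unit quaternion [x, y, z, w].
In Python, from workcell import * gives the robot as it stands.
- The arm moves only by the tool apply_moves, never from a script. Its argument "rows" is a list of rows, each an object of numbers: "x", "y", "z": the shift along the tool's x, y, z in mm; "ax", "ay", "az": the turn, a rotation vector about the tool's x, y, z in degrees; "gripper": the closure, from 0 (fully open) to 1 (shut). A call has 1 to 5 rows; each row shifts and turns the commanded pose from where the row before left it, along the tool's axes as they then stand; what a row does not reach is not made up. A row lasts 1/12 s, in which the tool goes at most 41.7 mm and 7.16 degrees, less where a joint would pass 70% of its speed; a pose out of reach is approached as far as the arm can. A call with a gripper value outside its range is refused whole. The fingers move at their own pace and stop on an object; "newtons" is the grip in N (left out, the last holds). Time passes only in rows, so rows that do not move let the fingers close. It gives the time, the measured TCP pose, the force, the opening and the grip force at its end, in the units of the state.
- get_obs(): the state, without advancing time (a new reading comes with each control period).
- camera(name): name is "side" or "top" or "wrist"; returns a dict with "color" (420x560x3 uint8, red, green, blue), "fov_y" (degrees; the focal length in pixels is half the picture's height over the tangent of half this angle, whatever the lens; pixels are square), "cx", "cy" (the principal point, pixels), "rvec" (rotation vector, rad) and "tvec" (3), from world to camera coordinates, as OpenCV has them. Camera axes: x right, y down, z forward; pixel columns grow to the right and rows downward; lengths in m; the calibration is good to about 2 mm. The wrist camera is an equidistant fisheye: a pixel r from the principal point sees the ray r / f radians off the axis. A picture is of the moment at which its call begins. There is no depth.
- hand_in(): hands the job in; it is judged then, once.
The state is a dict: "clock": time; "joint_pos": joint angles; "joint_velocities": joint speeds; "tau": joint torques, N m; "position": TCP position; "ee_rot": TCP orientation; "ft_force": force on the tool from outside, world axes, zero at the start; "torque": the same for the moment, N m; "grip_width": opening from 0.0 (shut) to 1.0 (fully open); "grasp_force": force on a finger pad.
Only numpy, scipy, OpenCV 4.12 (cv2) and the standard library are available. Lean on these libraries where they do the work, as an engineer would, in place of code of your own. Each camera call takes 0.05 s, during which the arm holds its last target. There are 200 camera calls.

## Working session

There is one attempt and no reset: what is moved stays moved. The work goes in short steps, Python scripts to look and compute and a tool call to move; the robot and the scene stay as the last step left them, time stands still between calls to the robot, and variables do not carry over. Pictures are saved under pics/ and viewed, at most 10 in all, crops included, and the job is handed in when it is done.

Besides the shell and the picture viewer there is one more tool, called after "Emit:" as a command line: name --argument value ..., lists and objects as JSON in quotes. apply_moves: Moves the arm, as the interface text tells. Its arguments: {"type":"object","properties":{"rows":{"type":"array","items":{"type":"object","properties":{"x":{"type":"number"},"y":{"type":"number"},"z":{"type":"number"},"ax":{"type":"number"},"ay":{"type":"number"},"az":{"type":"number"},"gripper":{"type":"number"}}}},"newtons":{"type":"number"}},"required":["rows"]}

```bash
ls; mkdir -p pics; cat > h.py <<'E'
from workcell import *
import numpy as np, cv2
from scipy.spatial.transform import Rotation as R
def K(c):
    f=c["color"].shape[0]/2/np.tan(np.radians(c["fov_y"])/2); return f
def ray(c,u,v,fish=False):
    f=K(c); d=np.array([(u-c["cx"])/f,(v-c["cy"])/f])
    if fish:
        r=np.linalg.norm(d); d3=np.array([*(d/r*np.sin(r) if r>0 else d),np.cos(r)])
    else: d3=np.array([*d,1.])
    Rm=R.from_rotvec(np.ravel(c["rvec"])).as_matrix(); t=np.ravel(c["tvec"])
    return -Rm.T@t, Rm.T@d3
def onplane(c,u,v,z,fish=False):
    o,d=ray(c,u,v,fish); return o+d*(z-o[2])/d[2]
def proj(c,p,fish=False):
    Rm=R.from_rotvec(np.ravel(c["rvec"])).as_matrix(); q=Rm@np.array(p)+np.ravel(c["tvec"]); f=K(c)
    if fish:
        a=np.arctan2(np.hypot(q[0],q[1]),q[2]); n=np.hypot(q[0],q[1]); return c["cx"]+f*a*q[0]/n, c["cy"]+f*a*q[1]/n
    return c["cx"]+f*q[0]/q[2], c["cy"]+f*q[1]/q[2]
E
cat > a.py <<'E'
from h import *
ims=[]
import pickle
for n in ["top","side"]:
    c=camera(n); pickle.dump(c,open(n+"0.pkl","wb")); ims.append(c["color"])
    o,_=ray(c,0,0); print(n,o.round(3),c["fov_y"],c["cx"],c["cy"])
    cv2.imwrite(f"pics/{n}0.png",cv2.resize(c["color"][...,::-1],(800,600)))
o=get_obs();print(o); print(R.from_quat(o["ee_rot"]).as_matrix().round(3))
E
python3 a.py
```

```text
pics
top [ 0.364 -0.004  1.43 ] 48.72060183077818 283.9814264700191 204.5468339145282
side [0.328 1.408 0.964] 48.54414111304007 282.0876213884903 210.10164141175264
{'clock': 0.1, 'joint_pos': array([-1.2146303 ,  0.33281026, -0.06470913,  1.46083862,  0.02158724,
        1.34990638, -0.08852752]), 'joint_velocities': array([-0.0007772 , -0.00131761,  0.00056165, -0.00234134,  0.00152748,
       -0.00279445,  0.00136648]), 'tau': array([ 1.27570744e-03, -6.26741552e+01,  4.92280105e-02, -3.92435861e+01,
        1.64790539e-02,  6.98310017e-03,  1.13899247e-05]), 'position': array([0.23098489, 0.58040936, 0.24160345]), 'ee_rot': array([ 1.88254346e-01,  9.82120104e-01, -6.26127175e-04, -9.88797249e-05]), 'ft_force': array([0.7146912 , 0.0726112 , 0.26746198]), 'torque': array([ 0.00951209, -0.04403662, -0.01159075]), 'grasp_force': 0.0, 'grip_width': 1.0048203404038585}
[[-0.929  0.37  -0.   ]
 [ 0.37   0.929 -0.001]
 [-0.    -0.001 -1.   ]]
```

View pics/top0.png

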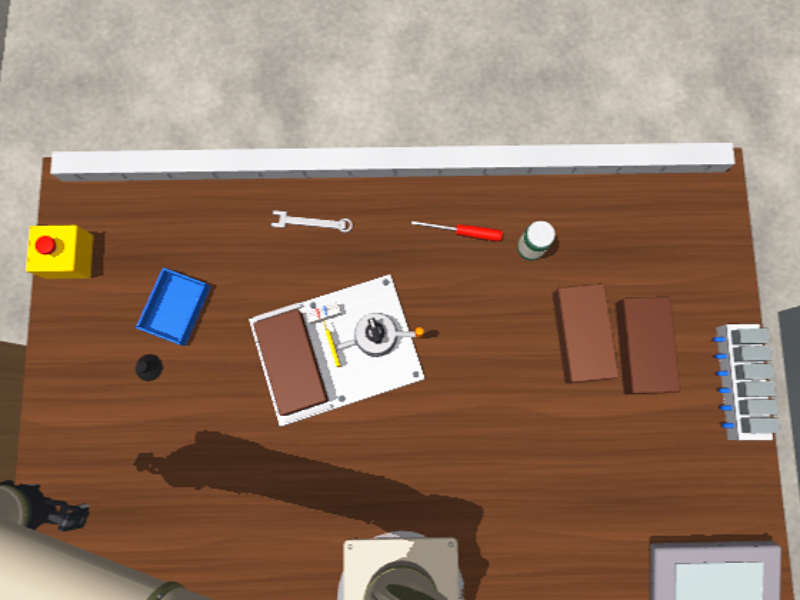

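View pics/side0.png

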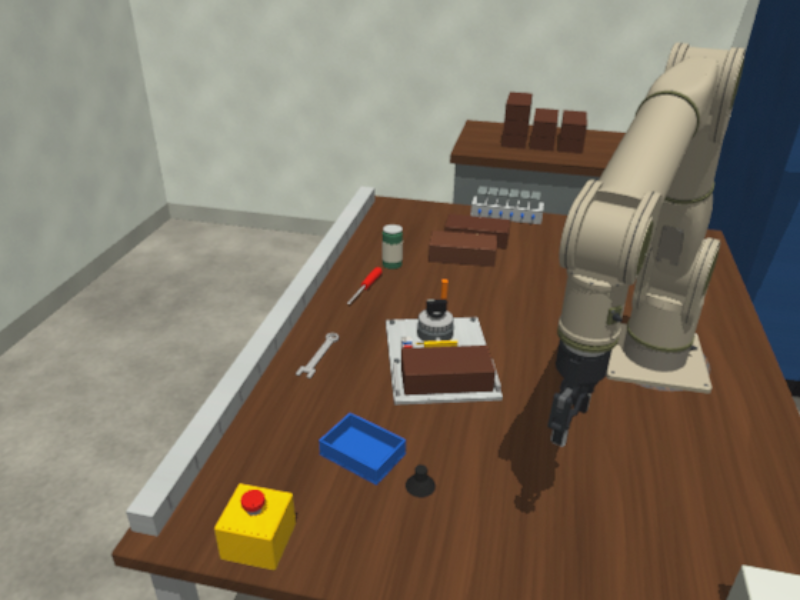

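The top view shows the nest with the knob near (375,330), the orange post at (420,332), the yellow stop at (333,345), and the red and blue marks at about (322,311). The side view confirms the layout. Next I measure these with masks.

```bash
cat > b.py <<'E'
from h import *
import pickle
c=pickle.load(open("top0.pkl","rb")); im=c["color"]
hsv=cv2.cvtColor(im,cv2.COLOR_RGB2HSV)
def cen(m,box):
    x0,y0,x1,y1=box; mm=np.zeros_like(m);mm[y0:y1,x0:x1]=m[y0:y1,x0:x1]
    ys,xs=np.nonzero(mm); return xs.mean(),ys.mean(),len(xs)
def m(lo,hi): return cv2.inRange(hsv,np.array(lo),np.array(hi))
box=(165,180,310,305)
o=cen(m((8,150,150),(20,255,255)),(280,220,310,245)); 
print("orange",o,onplane(c,o[0],o[1],.114))
y=cen(m((24,120,120),(34,255,255)),box);print("yellow",y,onplane(c,y[0],y[1],.055))
r=cen(m((170,120,100),(180,255,255))|m((0,170,170),(5,255,255)),(210,205,245,230));b=cen(m((105,120,100),(125,255,255)),(210,205,245,230))
print("red",r,onplane(c,*r[:2],.052),"blue",b,onplane(c,*b[:2],.052))
for p in [(390,276),(424,378),(281,425),(249,319)]: print(onplane(c,p[0]*.7,p[1]*.7,.012).round(4))
bl=cen(cv2.inRange(hsv,np.array((0,0,0)),np.array((180,255,60))),(250,215,280,245));print("knob",bl,onplane(c,*bl[:2],.105))
w=im[185:305,165:315]; cv2.imwrite("pics/topz.png",cv2.resize(w[...,::-1],None,fx=5,fy=5,interpolation=cv2.INTER_CUBIC))
E
python3 b.py
```

```text
orange (np.float64(293.15384615384613), np.float64(231.57692307692307), 26) [ 0.52797393 -0.0438959   0.114     ]
yellow (np.float64(232.06849315068493), np.float64(242.32876712328766), 73) [0.50589498 0.136201   0.055     ]
red (np.float64(222.0), np.float64(219.0), 1) [0.57678891 0.16699943 0.052     ] blue (np.float64(227.0), np.float64(217.5), 4) [0.58112558 0.15204365 0.052     ]
[0.6621 0.0136 0.012 ]
[ 0.4396 -0.0561  0.012 ]
[0.3464 0.2456 0.012 ]
[0.5717 0.3186 0.012 ]
knob (np.float64(263.6914893617021), np.float64(232.7340425531915), 94) [0.52699893 0.04050779 0.105     ]
```

View pics/topz.png

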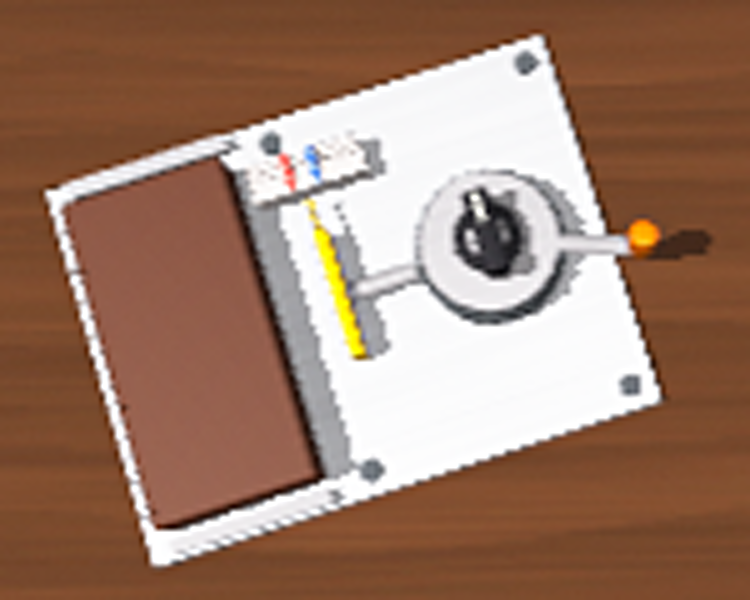

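The red mark is on the paver side (+y), so the knob turns CCW. The zoom shows the ring centre at about (490,245), the post at (643,237), the red mark at (287,172) and the blue mark at (314,163). Fixture yaw is about 16.7°, the axis is about (0.527, 0.041) and the handle about (0.528, -0.044). I'm moving in now.

Emit:
apply_moves --rows '[{"x": -30,"y": -28},{"x": -30,"y": -28},{"x": -30,"y": -28},{"x": -30,"y": -28},{"x": -30,"y": -28}]'

```text
invalid input at $.rows[0]: expected keys x, y, z, ax, ay, az, gripper
```

Emit:
apply_moves --rows '[{"x": -30,"y": -28},{"x": -30,"y": -28},{"x": -30,"y": -28},{"x": -30,"y": -28},{"x": -30,"y": -28}]'

```text
invalid input at $.rows[0]: expected keys x, y, z, ax, ay, az, gripper
```

Emit:
apply_moves --rows '[{"x": -30,"y": -28},{"x": -30,"y": -28},{"x": -30,"y": -28},{"x": -30,"y": -28},{"x": -28,"y": -24}]'

```text
invalid input at $.rows[0]: expected keys x, y, z, ax, ay, az, gripper
```

Emit:
apply_moves --rows '[{"az": 6.8},{"az": 6.8},{"az": 6.8},{"az": 6.8},{"az": 6.8}]'

```text
invalid input at $.rows[0]: expected keys x, y, z, ax, ay, az, gripper
```

Emit:
apply_moves --rows '[{"az": 6.8},{"az": 6.8},{"az": 6.8},{"az": 6.8},{"az": 6.8}]'

```text
invalid input at $.rows[0]: expected keys x, y, z, ax, ay, az, gripper
```

```bash
cat > c.py <<'E'
from h import *
import pickle,sys
n=sys.argv[1]
c=camera("wrist"); pickle.dump(c,open(n+".pkl","wb"))
cv2.imwrite(f"pics/{n}.png",cv2.resize(c["color"][...,::-1],(800,600)))
o=get_obs();M=R.from_quat(o["ee_rot"]).as_matrix()
print(o["clock"],o["position"].round(4),"yawY",np.degrees(np.arctan2(M[1,1],M[0,1])),"z",M[:,2].round(3),o["joint_pos"].round(3),o["ft_force"].round(2))
cc,_=ray(c,c["cx"],c["cy"],True);print("cam",cc,_)
E
python3 c.py w1; python3 -c "
import workcell;print([ (k,getattr(workcell,k)) for k in dir(workcell) if 'tip' in k.lower()])"
```

```text
0.15 [0.231  0.5805 0.2417] yawY 68.29564921019555 z [-0.    -0.001 -1.   ] [-1.215  0.333 -0.065  1.461  0.022  1.35  -0.089] [ 0.6  -0.56 -0.14]
cam [0.15801663 0.60914564 0.37414897] [ 0.28706304 -0.11588203 -0.95087652]
[('tcp_to_tips', 0.011)]
```

Every row needs all seven keys.

Emit:
apply_moves --rows '[{"x": -30,"y": -28,"z": 0,"ax": 0,"ay": 0,"az": 0,"gripper": 0},{"x": -30,"y": -28,"z": 0,"ax": 0,"ay": 0,"az": 0,"gripper": 0},{"x": -30,"y": -28,"z": 0,"ax": 0,"ay": 0,"az": 0,"gripper": 0},{"x": -30,"y": -28,"z": 0,"ax": 0,"ay": 0,"az": 0,"gripper": 0},{"x": -30,"y": -28,"z": 0,"ax": 0,"ay": 0,"az": 0,"gripper": 0}]'

```text
clock: 0.57
position: [0.3191, 0.3931, 0.2421]
ee_rot: [0.188, 0.982, -0.0, -0.0]
ft_force: [1.6, 0.6, -0.3]
grip_width: 0.997
grasp_force: 0.0
```

Emit:
apply_moves --rows '[{"x": -30,"y": -28,"z": 0,"ax": 0,"ay": 0,"az": 0,"gripper": 0},{"x": -30,"y": -28,"z": 0,"ax": 0,"ay": 0,"az": 0,"gripper": 0},{"x": -30,"y": -28,"z": 0,"ax": 0,"ay": 0,"az": 0,"gripper": 0},{"x": -30,"y": -28,"z": 0,"ax": 0,"ay": 0,"az": 0,"gripper": 0},{"x": -30,"y": -28,"z": 0,"ax": 0,"ay": 0,"az": 0,"gripper": 0}]'

```text
clock: 0.98
position: [0.4066, 0.2076, 0.2423]
ee_rot: [0.188, 0.982, 0.0, -0.0]
ft_force: [1.1, 0.1, -0.6]
grip_width: 1.0
grasp_force: 0.0
```

Emit:
apply_moves --rows '[{"x": -30,"y": -28,"z": 0,"ax": 0,"ay": 0,"az": 0,"gripper": 0},{"x": -30,"y": -28,"z": 0,"ax": 0,"ay": 0,"az": 0,"gripper": 0},{"x": -30,"y": -28,"z": 0,"ax": 0,"ay": 0,"az": 0,"gripper": 0},{"x": -30,"y": -28,"z": 0,"ax": 0,"ay": 0,"az": 0,"gripper": 0},{"x": -28,"y": -24,"z": 0,"ax": 0,"ay": 0,"az": 0,"gripper": 0}]'

```text
clock: 1.4
position: [0.4939, 0.0258, 0.2425]
ee_rot: [0.189, 0.982, 0.0, 0.0]
ft_force: [0.6, 1.3, -0.8]
grip_width: 1.0
grasp_force: 0.0
```

Emit:
apply_moves --rows '[{"x": 0,"y": 0,"z": 0,"ax": 0,"ay": 0,"az": 6.8,"gripper": 0},{"x": 0,"y": 0,"z": 0,"ax": 0,"ay": 0,"az": 6.8,"gripper": 0},{"x": 0,"y": 0,"z": 0,"ax": 0,"ay": 0,"az": 6.8,"gripper": 0},{"x": 0,"y": 0,"z": 0,"ax": 0,"ay": 0,"az": 6.8,"gripper": 0},{"x": 0,"y": 0,"z": 0,"ax": 0,"ay": 0,"az": 6.8,"gripper": 0}]'

```text
clock: 1.82
position: [0.4934, 0.0284, 0.2421]
ee_rot: [0.47, 0.883, -0.0, -0.0]
ft_force: [-1.3, -1.3, -0.6]
grip_width: 0.999
grasp_force: 0.0
```

Emit:
apply_moves --rows '[{"x": 0,"y": 0,"z": 0,"ax": 0,"ay": 0,"az": 6.8,"gripper": 0},{"x": 0,"y": 0,"z": 0,"ax": 0,"ay": 0,"az": 6.8,"gripper": 0},{"x": 0,"y": 0,"z": 0,"ax": 0,"ay": 0,"az": 6.8,"gripper": 0},{"x": 0,"y": 0,"z": 0,"ax": 0,"ay": 0,"az": 6.8,"gripper": 0},{"x": 0,"y": 0,"z": 0,"ax": 0,"ay": 0,"az": 6.8,"gripper": 0}]'

```text
clock: 2.23
position: [0.4933, 0.0285, 0.2421]
ee_rot: [0.707, 0.707, -0.0, -0.0]
ft_force: [-0.7, 1.1, -0.6]
grip_width: 0.998
grasp_force: 0.0
```

```bash
python3 c.py w1
```

```text
2.2833 [0.4934 0.0285 0.2421] yawY -0.5608256682020065 z [-0.  0. -1.] [-0.613  0.028  0.476  1.82  -0.013  1.297 -0.143] [-0.06 -0.19 -0.04]
cam [0.4943586  0.10726381 0.37467346] [-0.00137769 -0.31016601 -0.95068141]
```

View pics/w1.png

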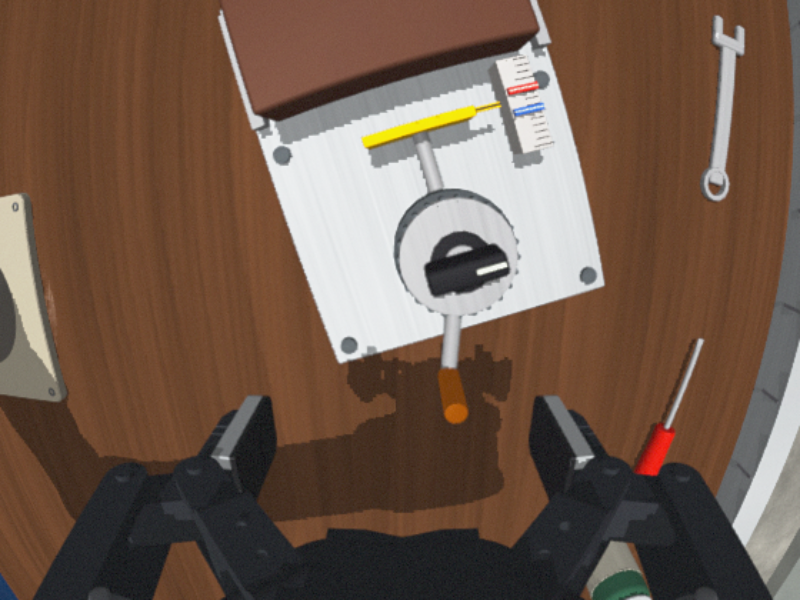

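The wrist view shows the bar grip centred at about (467,270) and lying along fixture x. The post top is at (455,413), the pointer tip at (500,104), and the near line ends of red and blue at (507,92) and (514,112).

```bash
cat > d.py <<'E'
from h import *
import pickle,sys
c=pickle.load(open(sys.argv[1]+".pkl","rb")); s=.7; im=c["color"]; hsv=cv2.cvtColor(im,cv2.COLOR_RGB2HSV)
P=lambda u,v,z:onplane(c,u,v,z,True)[:2]
m=lambda lo,hi:cv2.inRange(hsv,np.array(lo),np.array(hi))
def big(mask,name):
    k,l,st,ce=cv2.connectedComponentsWithStats(mask)
    i=1+np.argmax(st[1:,4]); return l==i
r=m((0,120,120),(6,255,255))|m((172,120,120),(180,255,255)); r[:50]=0;r[100:]=0;r[:,400:]=0;r[:,:330]=0
b=m((105,120,100),(125,255,255)); b[:50]=0;b[110:]=0;b[:,400:]=0;b[:,:330]=0
y=m((22,120,100),(35,255,255)); y[140:]=0
res={}
for n,mk,z in (("red",r,.052),("blue",b,.052),("yel",y,.055)):
    L=big(mk,n); ys,xs=np.nonzero(L); pts=np.array([P(a+.0,b_+.0,z) for a,b_ in zip(xs,ys)])
    res[n]=pts; print(n,len(xs),pts.mean(0).round(4))
# plate edges -> yaw
pc=[P(u*s,v*s,.012) for u,v in [(339,362),(604,285),(265,128)]]
ex=pc[1]-pc[0]; ey=pc[2]-pc[0]; print("plate",np.linalg.norm(ex),np.degrees(np.arctan2(ex[1],ex[0])),np.degrees(np.arctan2(-ey[0],ey[1])))
A=res["yel"]; 
yaw=np.radians(np.degrees(np.arctan2(ex[1],ex[0]))); fx=np.array([np.cos(yaw),np.sin(yaw)]); fy=np.array([-fx[1],fx[0]])
for n in res:
    q=res[n]; print(n,"fx",(q@fx).min().round(4),(q@fx).max().round(4),"fy",(q@fy).mean().round(4))
q=A[(A@fx)>(A@fx).max()-.006]; print("tip fy",(q@fy).mean())
print("tip",P(500*s,104*s,.054)@fy,"red near",P(507*s,92*s,.052)@fy,"blue near",P(514*s,112*s,.052)@fy)
post=P(455*s,413*s,.116); print("post",post)
cor=[P(u*s,v*s,.110) for u,v in [(425,266),(502,246),(509,270),(431,296)]]
k=np.mean(cor,0); print("knob",k, np.linalg.norm(cor[1]-cor[0]),np.linalg.norm(cor[2]-cor[1]),"ang",np.degrees(np.arctan2(*(cor[1]-cor[0]+cor[2]-cor[3])[::-1])))
d=post-k; print("post r",np.linalg.norm(d),np.degrees(np.arctan2(d[1],d[0])))
E
python3 d.py w1
```

```text
red 76 [0.5774 0.1651]
blue 38 [0.5814 0.1487]
yel 799 [0.5088 0.1358]
plate 0.23838724010704115 16.96307378720968 15.088397329404382
red fx 0.5892 0.6113 fy -0.0105
blue fx 0.5891 0.6109 fy -0.0274
yel fx 0.483 0.5805 fy -0.0186
tip fy -0.017700398247656814
tip -0.018217176158303285 red near -0.010931241203460812 blue near -0.025857754195582665
post [ 0.52797981 -0.04556999]
knob [0.53207912 0.0471732 ] 0.046778700621560636 0.015234354855869032 ang 17.3733201440412
post r 0.09283374661395435 -92.5308605045086
```

Emit:
apply_moves --newtons 40 --rows '[{"x": -37,"y": 17.5,"z": 0,"ax": 0,"ay": 0,"az": 1.5,"gripper": 0},{"x": -37,"y": 17.5,"z": 0,"ax": 0,"ay": 0,"az": 0,"gripper": 0},{"x": 0,"y": 0,"z": 40,"ax": 0,"ay": 0,"az": 0,"gripper": 0},{"x": 0,"y": 0,"z": 40,"ax": 0,"ay": 0,"az": 0,"gripper": 0},{"x": 0,"y": 0,"z": 40,"ax": 0,"ay": 0,"az": 0,"gripper": 0}]'

```text
clock: 2.7
position: [0.5282, -0.0465, 0.1211]
ee_rot: [0.714, 0.7, 0.001, 0.001]
ft_force: [0.7, 1.9, -1.1]
grip_width: 1.001
grasp_force: 0.0
```

Emit:
apply_moves --rows '[{"x": 0,"y": 0,"z": 40,"ax": 0,"ay": 0,"az": 0,"gripper": 0},{"x": 0,"y": 0,"z": 0,"ax": 0,"ay": 0,"az": 0,"gripper": 0},{"x": 0,"y": 0,"z": 0,"ax": 0,"ay": 0,"az": 0,"gripper": 0.5},{"x": 0,"y": 0,"z": 0,"ax": 0,"ay": 0,"az": 0,"gripper": 0.6},{"x": 0,"y": 0,"z": 0,"ax": 0,"ay": 0,"az": 0,"gripper": 0.7}]'

```text
clock: 3.12
position: [0.5297, -0.0457, 0.0851]
ee_rot: [0.714, 0.7, 0.002, 0.001]
ft_force: [-0.2, -0.1, 0.7]
grip_width: 0.602
grasp_force: 0.0
```

Emit:
apply_moves --rows '[{"x": 0,"y": 0,"z": 0,"ax": 0,"ay": 0,"az": 0,"gripper": 1},{"x": 0,"y": 0,"z": 0,"ax": 0,"ay": 0,"az": 0,"gripper": 1},{"x": 0,"y": 0,"z": 0,"ax": 0,"ay": 0,"az": 0,"gripper": 1},{"x": 0,"y": 0,"z": 0,"ax": 0,"ay": 0,"az": 0,"gripper": 1},{"x": 0,"y": 0,"z": 0,"ax": 0,"ay": 0,"az": 0,"gripper": 1}]'

```text
clock: 3.53
position: [0.5294, -0.0456, 0.0836]
ee_rot: [0.714, 0.7, 0.001, 0.001]
ft_force: [2.4, -0.4, 6.8]
grip_width: 0.173
grasp_force: 39.4
```

Emit:
apply_moves --rows '[{"x": 0.5,"y": 9.4,"z": 0,"ax": 0,"ay": 0,"az": -6,"gripper": 1},{"x": 0.5,"y": 9.4,"z": 0,"ax": 0,"ay": 0,"az": -6,"gripper": 1},{"x": 0.5,"y": 9.4,"z": 0,"ax": 0,"ay": 0,"az": -6,"gripper": 1},{"x": 0.5,"y": 9.4,"z": 0,"ax": 0,"ay": 0,"az": -6,"gripper": 1},{"x": 0.5,"y": 9.4,"z": 0,"ax": 0,"ay": 0,"az": -6,"gripper": 1}]'

```text
clock: 3.95
position: [0.5742, -0.0355, 0.0835]
ee_rot: [0.507, 0.862, 0.0, 0.001]
ft_force: [-0.4, -1.6, 8.8]
grip_width: 0.176
grasp_force: 39.6
```

Emit:
apply_moves --rows '[{"x": 0.5,"y": 9.4,"z": -1,"ax": 0,"ay": 0,"az": -6,"gripper": 1},{"x": 0.5,"y": 9.4,"z": 0,"ax": 0,"ay": 0,"az": -6,"gripper": 1},{"x": 0.5,"y": 9.4,"z": 0,"ax": 0,"ay": 0,"az": -6,"gripper": 1},{"x": 0.5,"y": 9.4,"z": 0,"ax": 0,"ay": 0,"az": -6,"gripper": 1},{"x": 0.5,"y": 9.4,"z": 0,"ax": 0,"ay": 0,"az": -6,"gripper": 1}]'

```text
clock: 4.37
position: [0.6085, -0.0042, 0.0837]
ee_rot: [0.268, 0.964, -0.001, 0.002]
ft_force: [8.5, -5.0, -4.6]
grip_width: 0.176
grasp_force: 39.3
```

Emit:
apply_moves --rows '[{"x": 0.5,"y": 9.4,"z": 0,"ax": 0,"ay": 0,"az": -6,"gripper": 1},{"x": 0.5,"y": 9.4,"z": 0,"ax": 0,"ay": 0,"az": -6,"gripper": 1},{"x": 0.5,"y": 9.4,"z": 0,"ax": 0,"ay": 0,"az": -6,"gripper": 1}]'

```text
clock: 4.62
position: [0.6202, 0.022, 0.0838]
ee_rot: [0.113, 0.994, -0.001, 0.003]
ft_force: [14.8, -5.0, -8.8]
grip_width: 0.178
grasp_force: 39.1
```

Emit:
apply_moves --rows '[{"x": -1.5,"y": 9.4,"z": 0,"ax": 0,"ay": 0,"az": -6,"gripper": 1},{"x": -0.5,"y": 6,"z": 0,"ax": 0,"ay": 0,"az": -4,"gripper": 1},{"x": 0,"y": 0,"z": 0,"ax": 0,"ay": 0,"az": 0,"gripper": 1}]'

```text
clock: 4.87
position: [0.6232, 0.0396, 0.0837]
ee_rot: [0.026, 1.0, 0.0, 0.001]
ft_force: [5.2, -0.2, -0.4]
grip_width: 0.173
grasp_force: 39.9
```

Emit:
apply_moves --rows '[{"x": -0.5,"y": 3,"z": 0,"ax": 0,"ay": 0,"az": -2,"gripper": 1},{"x": 0,"y": 1.5,"z": 0,"ax": 0,"ay": 0,"az": -1,"gripper": 1},{"x": 0,"y": 0,"z": 0,"ax": 0,"ay": 0,"az": 0,"gripper": 1}]'

```text
clock: 5.12
position: [0.6234, 0.0428, 0.0837]
ee_rot: [0.002, 1.0, 0.0, 0.001]
ft_force: [4.2, -0.1, 0.4]
grip_width: 0.179
grasp_force: 40.0
```

Emit:
apply_moves --rows '[{"x": 0,"y": 0,"z": 0,"ax": 0,"ay": 0,"az": 0,"gripper": 0},{"x": 0,"y": 0,"z": 0,"ax": 0,"ay": 0,"az": 0,"gripper": 0},{"x": 0,"y": 0,"z": 0,"ax": 0,"ay": 0,"az": 0,"gripper": 0},{"x": 0,"y": 0,"z": 0,"ax": 0,"ay": 0,"az": 0,"gripper": 0},{"x": 0,"y": 0,"z": -30,"ax": 0,"ay": 0,"az": 0,"gripper": 0}]'

```text
clock: 5.53
position: [0.6192, 0.0427, 0.108]
ee_rot: [0.002, 1.0, -0.001, -0.005]
ft_force: [-0.7, 0.3, 0.2]
grip_width: 0.87
grasp_force: 0.0
```

Emit:
apply_moves --rows '[{"x": 0,"y": 0,"z": -40,"ax": 0,"ay": 0,"az": 0,"gripper": 0},{"x": 0,"y": 0,"z": -40,"ax": 0,"ay": 0,"az": 0,"gripper": 0},{"x": 30,"y": 0,"z": -20,"ax": 0,"ay": 0,"az": 0,"gripper": 0},{"x": 30,"y": 0,"z": 0,"ax": 0,"ay": 0,"az": 0,"gripper": 0},{"x": 30,"y": 0,"z": 0,"ax": 0,"ay": 0,"az": 0,"gripper": 0}]'

```text
clock: 5.95
position: [0.5324, 0.0431, 0.2146]
ee_rot: [0.002, 1.0, 0.0, 0.001]
ft_force: [0.1, -0.5, -0.2]
grip_width: 1.001
grasp_force: 0.0
```

Emit:
apply_moves --rows '[{"x": 0,"y": 0,"z": 0,"ax": 0,"ay": 0,"az": 7.1,"gripper": 0},{"x": 0,"y": 0,"z": 0,"ax": 0,"ay": 0,"az": 7.1,"gripper": 0},{"x": 0,"y": 0,"z": 0,"ax": 0,"ay": 0,"az": 7.1,"gripper": 0},{"x": 0,"y": 0,"z": 0,"ax": 0,"ay": 0,"az": 7.1,"gripper": 0},{"x": 0,"y": 0,"z": 0,"ax": 0,"ay": 0,"az": 7.1,"gripper": 0}]'

```text
clock: 6.37
position: [0.5325, 0.0431, 0.2133]
ee_rot: [0.31, 0.951, 0.0, -0.0]
ft_force: [0.8, -0.2, -0.6]
grip_width: 1.001
grasp_force: 0.0
```

Emit:
apply_moves --rows '[{"x": 0,"y": 0,"z": 0,"ax": 0,"ay": 0,"az": 7.1,"gripper": 0},{"x": 0,"y": 0,"z": 0,"ax": 0,"ay": 0,"az": 7.1,"gripper": 0},{"x": 0,"y": 0,"z": 0,"ax": 0,"ay": 0,"az": 7.1,"gripper": 0},{"x": 0,"y": 0,"z": 0,"ax": 0,"ay": 0,"az": 7.1,"gripper": 0},{"x": 0,"y": 0,"z": 0,"ax": 0,"ay": 0,"az": 7.1,"gripper": 0}]'

```text
clock: 6.78
position: [0.5326, 0.0431, 0.2132]
ee_rot: [0.585, 0.811, -0.0, -0.0]
ft_force: [-0.4, 0.3, -0.5]
grip_width: 0.999
grasp_force: 0.0
```

Emit:
apply_moves --rows '[{"x": 0,"y": 0,"z": 0,"ax": 0,"ay": 0,"az": 7.1,"gripper": 0},{"x": 0,"y": 0,"z": 0,"ax": 0,"ay": 0,"az": 7.1,"gripper": 0},{"x": 0,"y": 0,"z": 0,"ax": 0,"ay": 0,"az": 7.1,"gripper": 0},{"x": 0,"y": 0,"z": 0,"ax": 0,"ay": 0,"az": 7.1,"gripper": 0},{"x": 0,"y": 0,"z": 0,"ax": 0,"ay": 0,"az": 7.1,"gripper": 0}]'

```text
clock: 7.2
position: [0.5326, 0.0432, 0.2132]
ee_rot: [0.804, 0.594, -0.0, -0.0]
ft_force: [0.4, 0.7, 0.2]
grip_width: 0.997
grasp_force: 0.0
```

Emit:
apply_moves --rows '[{"x": 0,"y": 0,"z": 0,"ax": 0,"ay": 0,"az": 7.1,"gripper": 0},{"x": 0,"y": 0,"z": 0,"ax": 0,"ay": 0,"az": 7.1,"gripper": 0},{"x": 0,"y": 0,"z": 0,"ax": 0,"ay": 0,"az": 7.1,"gripper": 0},{"x": 0,"y": 0,"z": 0,"ax": 0,"ay": 0,"az": 7.1,"gripper": 0},{"x": 0,"y": 0,"z": 0,"ax": 0,"ay": 0,"az": 7.1,"gripper": 0}]'

```text
clock: 7.62
position: [0.5326, 0.0431, 0.2132]
ee_rot: [0.947, 0.321, -0.0, -0.0]
ft_force: [-0.0, -0.7, 0.3]
grip_width: 0.999
grasp_force: 0.0
```

Emit:
apply_moves --rows '[{"x": 0,"y": 0,"z": 0,"ax": 0,"ay": 0,"az": 7.1,"gripper": 0},{"x": 0,"y": 0,"z": 0,"ax": 0,"ay": 0,"az": 7.1,"gripper": 0},{"x": 0,"y": 0,"z": 0,"ax": 0,"ay": 0,"az": 6.5,"gripper": 0},{"x": 0,"y": 0,"z": 0,"ax": 0,"ay": 0,"az": 0,"gripper": 0}]'

```text
clock: 7.95
position: [0.5326, 0.0432, 0.2132]
ee_rot: [0.989, 0.146, -0.0, -0.0]
ft_force: [-0.1, 1.0, 0.5]
grip_width: 0.996
grasp_force: 0.0
```

```bash
python3 c.py w2
```

```text
8.0 [0.5327 0.0432 0.2132] yawY -72.81095371147256 z [-0.  0. -1.] [-0.545  0.15   0.418  1.762 -0.064  1.243 -1.38 ] [ 0.41 -0.23 -0.39]
cam [0.60980852 0.06526938 0.34572759] [-0.29822675 -0.08926719 -0.95031162]
```

View pics/w2.png

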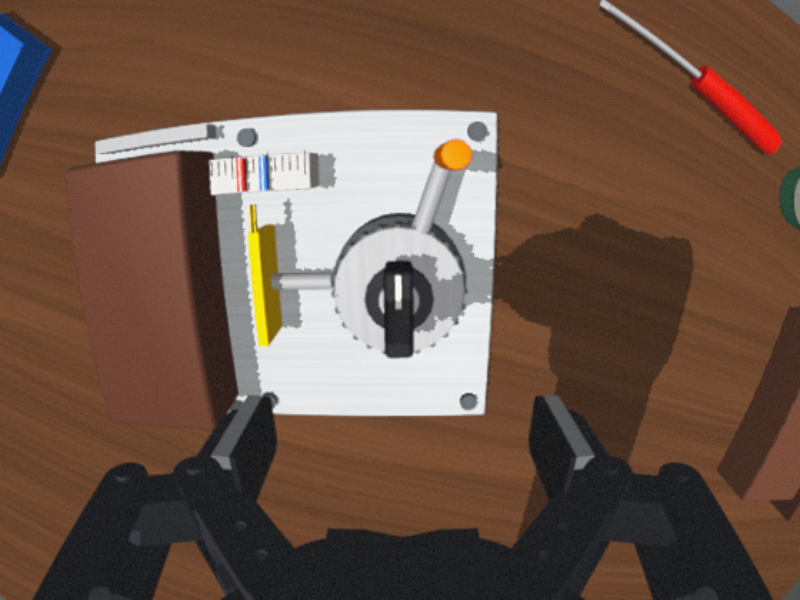

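The bar is vertical in the image at x≈399 and lines up with the fingers. The red line is at about (241,190), the blue at (264,188) and the pointer tip at (253,206).

```bash
cat > e.py <<'E'
from h import *
import pickle,sys
c=pickle.load(open(sys.argv[1]+".pkl","rb")); s=.7; im=c["color"]; hsv=cv2.cvtColor(im,cv2.COLOR_RGB2HSV)
P=lambda u,v,z:onplane(c,u,v,z,True)[:2]
m=lambda lo,hi:cv2.inRange(hsv,np.array(lo),np.array(hi))
yaw=np.radians(17.); fx=np.array([np.cos(yaw),np.sin(yaw)]); fy=np.array([-fx[1],fx[0]])
box=np.zeros(im.shape[:2],np.uint8); x0,y0,x1,y1=map(int,sys.argv[2:6]); box[y0:y1,x0:x1]=255
M={"red":(m((0,120,120),(6,255,255))|m((172,120,120),(180,255,255)),.052),"blue":(m((105,120,100),(125,255,255)),.052),"yel":(m((20,120,80),(35,255,255)),.0545)}
F=lambda p:np.array([p@fx,p@fy])
for n,(mk,z) in M.items():
    ys,xs=np.nonzero(mk&box)
    if not len(xs): print(n,"none"); continue
    q=np.array([F(P(a,b,z)) for a,b in zip(xs,ys)])
    if n=="yel":
        body=q
        k=np.polyfit(q[:,0],q[:,1],1); print("stop slope deg",np.degrees(np.arctan(k[0])))
        t=q[q[:,0]>q[:,0].max()-.012]; print("tip",len(t),t[:,0].max().round(4),t[:,1].mean().round(4))
    else: 
        k=np.polyfit(q[:,0],q[:,1],1);print(n,len(q),q[:,0].min().round(4),q[:,0].max().round(4),q[:,1].mean().round(4),"at near end",np.polyval(k,q[:,0].min()).round(4),"deg",np.degrees(np.arctan(k[0])).round(1))
E
python3 e.py w2 140 100 200 250
python3 - <<'E'
from h import *
import pickle
c=pickle.load(open("w2.pkl","rb"));s=.7
a=onplane(c,398*s,262*s,.11,True);b=onplane(c,399*s,(322)*s,.11,True);print("bar",a,b,np.linalg.norm(a-b))
print("post",onplane(c,455*s,155*s,.116,True))
yaw=np.radians(17.); fy=np.array([-np.sin(yaw),np.cos(yaw)])
print([onplane(c,u*s,v*s,z,True)[:2]@fy for u,v,z in ((253.5,206,.054),(241.5,191,.052),(264.5,189,.052))])
E
```

```text
red 84 0.59 0.611 -0.0111 at near end -0.0111 deg 0.2
blue 85 0.59 0.6114 -0.0271 at near end -0.0271 deg -0.2
stop slope deg -0.30330415881961975
tip 55 0.5804 -0.0183
bar [0.56131621 0.05303466 0.11      ] [0.52994611 0.04311708 0.11      ] 0.032900477830549904
post [0.62223764 0.04223558 0.116     ]
[np.float64(-0.01957292295199482), np.float64(-0.01107942165644487), np.float64(-0.027054217317503612)]
```

Yaw 17° and the bar position are confirmed. The red mark is about 7.6 mm in +y from the tip, so the turn is about 73° CCW. I'm descending to grip the knob.

Emit:
apply_moves --rows '[{"x": 0,"y": -1,"z": 40,"ax": 0,"ay": 0,"az": 0,"gripper": 0},{"x": 0,"y": 0,"z": 40,"ax": 0,"ay": 0,"az": 0,"gripper": 0},{"x": 0,"y": 0,"z": 40,"ax": 0,"ay": 0,"az": 0,"gripper": 0},{"x": 0,"y": 0,"z": 5,"ax": 0,"ay": 0,"az": 0,"gripper": 0.4},{"x": 0,"y": 0,"z": 0,"ax": 0,"ay": 0,"az": 0,"gripper": 0.6}]'

```text
clock: 8.42
position: [0.531, 0.0438, 0.0868]
ee_rot: [0.989, 0.15, -0.002, 0.0]
ft_force: [0.0, 0.7, 0.8]
grip_width: 0.746
grasp_force: 0.0
```

Emit:
apply_moves --newtons 30 --rows '[{"x": 0,"y": 0,"z": 0,"ax": 0,"ay": 0,"az": 0,"gripper": 0.7},{"x": 0,"y": 0,"z": 0,"ax": 0,"ay": 0,"az": 0,"gripper": 1},{"x": 0,"y": 0,"z": 0,"ax": 0,"ay": 0,"az": 0,"gripper": 1},{"x": 0,"y": 0,"z": 0,"ax": 0,"ay": 0,"az": 0,"gripper": 1},{"x": 0,"y": 0,"z": 0,"ax": 0,"ay": 0,"az": 0,"gripper": 1}]'

```text
clock: 8.83
position: [0.534, 0.0458, 0.0911]
ee_rot: [0.989, 0.149, 0.002, -0.001]
ft_force: [-5.2, 3.4, 14.0]
grip_width: 0.18
grasp_force: 51.1
```

Emit:
apply_moves --rows '[{"x": 0,"y": 0,"z": 0,"ax": 0,"ay": 0,"az": -6,"gripper": 1},{"x": 0,"y": 0,"z": 0,"ax": 0,"ay": 0,"az": -6,"gripper": 1}]'

```text
clock: 9.0
position: [0.5338, 0.0461, 0.0911]
ee_rot: [0.967, 0.254, 0.002, -0.001]
ft_force: [-5.9, 5.1, 13.9]
grip_width: 0.182
grasp_force: 51.1
```

Emit:
apply_moves --rows '[{"x": 0,"y": -1,"z": -3,"ax": 0,"ay": 0,"az": -7,"gripper": 1},{"x": 0,"y": 0,"z": 0,"ax": 0,"ay": 0,"az": -7,"gripper": 1},{"x": 0,"y": 0,"z": 0,"ax": 0,"ay": 0,"az": -7,"gripper": 1},{"x": 0,"y": 0,"z": 0,"ax": 0,"ay": 0,"az": -7,"gripper": 1},{"x": 0,"y": 0,"z": 0,"ax": 0,"ay": 0,"az": -7,"gripper": 1}]'

```text
clock: 9.42
position: [0.5328, 0.0465, 0.0918]
ee_rot: [0.846, 0.534, 0.001, -0.0]
ft_force: [4.9, 5.4, -11.1]
grip_width: 0.183
grasp_force: 34.1
```

Emit:
apply_moves --rows '[{"x": 0,"y": 0,"z": 0,"ax": 0,"ay": 0,"az": -7,"gripper": 1},{"x": 0,"y": 0,"z": 0,"ax": 0,"ay": 0,"az": -7,"gripper": 1},{"x": 0,"y": 0,"z": 0,"ax": 0,"ay": 0,"az": -7,"gripper": 1},{"x": 0,"y": 0,"z": 0,"ax": 0,"ay": 0,"az": -4.5,"gripper": 1},{"x": 0,"y": 0,"z": 0,"ax": 0,"ay": 0,"az": 0,"gripper": 1}]'

```text
clock: 9.83
position: [0.5323, 0.0466, 0.0918]
ee_rot: [0.707, 0.707, 0.001, -0.0]
ft_force: [2.4, 5.4, -8.0]
grip_width: 0.174
grasp_force: 34.4
```

```bash
python3 c.py w3
```

```text
9.8833 [0.5323 0.0466 0.0918] yawY -0.22022786445888212 z [ 0.001  0.002 -1.   ] [-0.362  0.273  0.216  1.883 -0.071  0.992 -0.118] [ 3.07  6.1  -8.42]
cam [0.53308085 0.12508929 0.22448777] [ 8.26885940e-05 -3.08528529e-01 -9.51215086e-01]
```

View pics/w3.png

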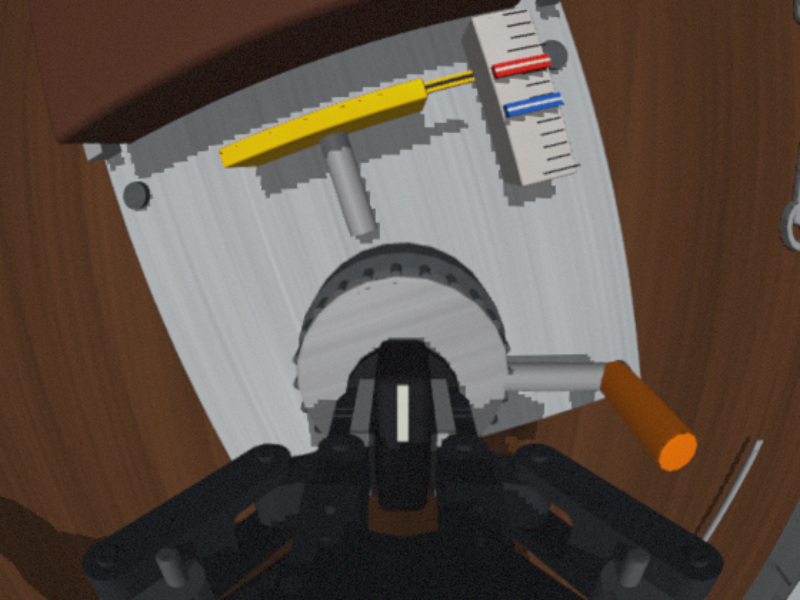

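The bar turned fully. The pointer tip is at (474,75) and the near end of the red line at (494,71), so they are nearly in line.

```bash
python3 e.py w3 150 20 395 125
python3 - <<'E'
from h import *
import pickle
c=pickle.load(open("w3.pkl","rb"));s=.7
yaw=np.radians(17.); fx=np.array([np.cos(yaw),np.sin(yaw)]);fy=np.array([-np.sin(yaw),np.cos(yaw)])
print([(onplane(c,u*s,v*s,z,True)[:2]@fx,onplane(c,u*s,v*s,z,True)[:2]@fy) for u,v,z in ((474,75,.054),(428,88,.054),(494,71,.052),(506,109,.052))])
E
```

```text
red 270 0.5897 0.612 -0.0106 at near end -0.0105 deg -0.0
blue 257 0.5897 0.6117 -0.0262 at near end -0.0263 deg 0.7
stop slope deg 0.20087446001562725
tip 137 0.5809 -0.0107
[(np.float64(0.5813216671523485), np.float64(-0.010697204685925658)), (np.float64(0.5637590511188597), np.float64(-0.01112029876523563)), (np.float64(0.5894741282926826), np.float64(-0.010654925786270012)), (np.float64(0.5895783992791683), np.float64(-0.025772009895127835))]
```

Pointer and red line agree within 0.2 mm (-0.0107 against -0.0105). I'm releasing the knob and going to the handle.

Emit:
apply_moves --rows '[{"x": 0,"y": 0,"z": 0,"ax": 0,"ay": 0,"az": 0,"gripper": 0},{"x": 0,"y": 0,"z": 0,"ax": 0,"ay": 0,"az": 0,"gripper": 0},{"x": 0,"y": 0,"z": 0,"ax": 0,"ay": 0,"az": 0,"gripper": 0},{"x": 0,"y": 0,"z": 0,"ax": 0,"ay": 0,"az": 0,"gripper": 0},{"x": 0,"y": 0,"z": -20,"ax": 0,"ay": 0,"az": 0,"gripper": 0}]'

```text
clock: 10.3
position: [0.5302, 0.0446, 0.1088]
ee_rot: [0.71, 0.705, -0.002, -0.001]
ft_force: [-1.4, 0.6, -1.2]
grip_width: 0.881
grasp_force: 0.0
```

Emit:
apply_moves --rows '[{"x": 0,"y": 0,"z": -40,"ax": 0,"ay": 0,"az": 0,"gripper": 0},{"x": 0,"y": 0,"z": -30,"ax": 0,"ay": 0,"az": 0,"gripper": 0},{"x": 0,"y": 0,"z": 0,"ax": 0,"ay": 0,"az": -6.9,"gripper": 0},{"x": 0,"y": 0,"z": 0,"ax": 0,"ay": 0,"az": -6.9,"gripper": 0},{"x": 0,"y": 0,"z": 0,"ax": 0,"ay": 0,"az": -6.9,"gripper": 0}]'

```text
clock: 10.72
position: [0.5325, 0.0449, 0.1823]
ee_rot: [0.569, 0.822, 0.001, 0.001]
ft_force: [0.1, -0.5, -0.6]
grip_width: 0.999
grasp_force: 0.0
```

Emit:
apply_moves --rows '[{"x": 0,"y": 0,"z": 0,"ax": 0,"ay": 0,"az": -6.9,"gripper": 0},{"x": 0,"y": 0,"z": 0,"ax": 0,"ay": 0,"az": -6.9,"gripper": 0},{"x": 0,"y": 0,"z": 0,"ax": 0,"ay": 0,"az": -6.9,"gripper": 0},{"x": 0,"y": 0,"z": 0,"ax": 0,"ay": 0,"az": -6.9,"gripper": 0},{"x": 0,"y": 0,"z": 0,"ax": 0,"ay": 0,"az": -6.9,"gripper": 0}]'

```text
clock: 11.13
position: [0.5322, 0.0448, 0.1816]
ee_rot: [0.3, 0.954, 0.0, 0.0]
ft_force: [0.0, -0.4, -0.1]
grip_width: 1.0
grasp_force: 0.0
```

Emit:
apply_moves --rows '[{"x": 0,"y": 0,"z": 0,"ax": 0,"ay": 0,"az": -6.9,"gripper": 0},{"x": 0,"y": 0,"z": 0,"ax": 0,"ay": 0,"az": -6.9,"gripper": 0},{"x": 0,"y": 0,"z": 0,"ax": 0,"ay": 0,"az": -6.9,"gripper": 0},{"x": 0,"y": 0,"z": 0,"ax": 0,"ay": 0,"az": -6.9,"gripper": 0},{"x": 0,"y": 0,"z": 0,"ax": 0,"ay": 0,"az": -6.9,"gripper": 0}]'

```text
clock: 11.55
position: [0.5322, 0.0448, 0.1816]
ee_rot: [0.003, 1.0, -0.0, 0.0]
ft_force: [-1.1, 0.2, 0.7]
grip_width: 0.997
grasp_force: 0.0
```

```bash
python3 c.py w4; python3 e.py w4 10 10 550 230
```

```text
11.6 [0.5322 0.0448 0.1816] yawY 90.141744321049 z [ 0. -0. -1.] [-0.255  0.174  0.094  1.789 -0.018  1.179  1.418] [0.09 0.   0.41]
cam [0.45344373 0.0444846  0.31411742] [ 0.30985183 -0.00209695 -0.95078255]
red 51 0.4229 0.5791 0.0752 at near end 0.0971 deg -13.0
blue none
stop slope deg 2.2280490546580216
tip 73 0.5713 -0.0104
```

View pics/w4.png

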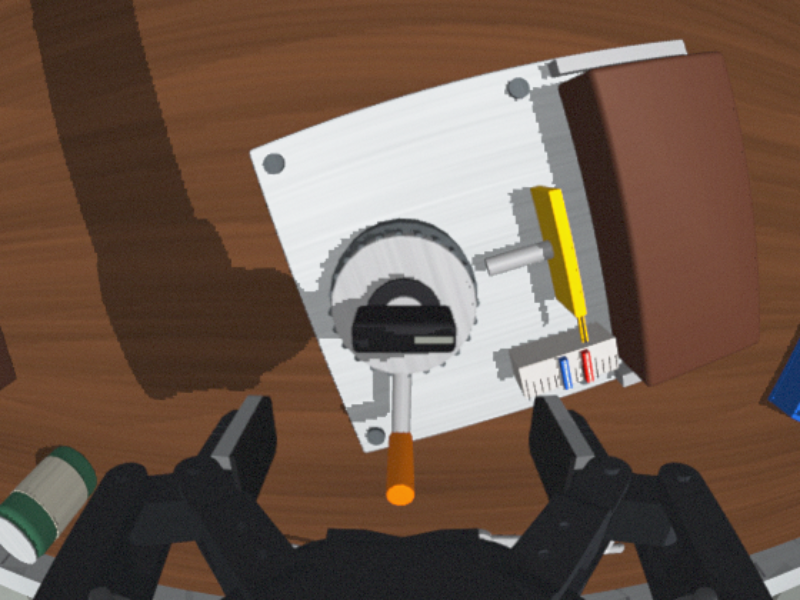

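The picture shows the pointer still on red at (585,345), with the handle at (400,495) centred between the fingers' line. I'm gripping the handle.

Emit:
apply_moves --rows '[{"x": -30,"y": 0,"z": 0,"ax": 0,"ay": 0,"az": 0,"gripper": 0},{"x": -30,"y": 0,"z": 0,"ax": 0,"ay": 0,"az": 0,"gripper": 0},{"x": -31,"y": -1,"z": 0,"ax": 0,"ay": 0,"az": 0,"gripper": 0},{"x": 0,"y": 0,"z": 40,"ax": 0,"ay": 0,"az": 0,"gripper": 0},{"x": 0,"y": 0,"z": 40,"ax": 0,"ay": 0,"az": 0,"gripper": 0}]'

```text
clock: 12.02
position: [0.6264, 0.0427, 0.1025]
ee_rot: [0.008, 1.0, 0.0, 0.003]
ft_force: [-0.8, 0.8, -1.5]
grip_width: 1.0
grasp_force: 0.0
```

Emit:
apply_moves --newtons 30 --rows '[{"x": 0,"y": 0,"z": 17,"ax": 0,"ay": 0,"az": 0,"gripper": 0.3},{"x": 0,"y": 0,"z": 0,"ax": 0,"ay": 0,"az": 0,"gripper": 0.5},{"x": 0,"y": 0,"z": 0,"ax": 0,"ay": 0,"az": 0,"gripper": 0.7},{"x": 0,"y": 0,"z": 0,"ax": 0,"ay": 0,"az": 0,"gripper": 1},{"x": 0,"y": 0,"z": 0,"ax": 0,"ay": 0,"az": 0,"gripper": 1}]'

```text
clock: 12.43
position: [0.6245, 0.043, 0.0868]
ee_rot: [0.007, 1.0, 0.0, 0.002]
ft_force: [0.7, -0.5, -0.2]
grip_width: 0.299
grasp_force: 0.0
```

Emit:
apply_moves --rows '[{"x": 0,"y": 0,"z": -1,"ax": 0,"ay": 0,"az": 0,"gripper": 1},{"x": 0,"y": 0,"z": 0,"ax": 0,"ay": 0,"az": 0,"gripper": 1},{"x": 0,"y": 0,"z": 0,"ax": 0,"ay": 0,"az": 0,"gripper": 1}]'

```text
clock: 12.68
position: [0.6242, 0.043, 0.087]
ee_rot: [0.006, 1.0, 0.0, 0.002]
ft_force: [-0.1, -0.2, 6.6]
grip_width: 0.174
grasp_force: 30.3
```

Emit:
apply_moves --rows '[{"x": 0.5,"y": -9.4,"z": -1,"ax": 0,"ay": 0,"az": 6,"gripper": 1},{"x": 0.5,"y": -9.4,"z": 0,"ax": 0,"ay": 0,"az": 6,"gripper": 1}]'

```text
clock: 12.85
position: [0.6218, 0.0244, 0.0871]
ee_rot: [0.112, 0.994, 0.0, 0.001]
ft_force: [-0.0, 0.7, 0.8]
grip_width: 0.179
grasp_force: 30.2
```

Emit:
apply_moves --rows '[{"x": 0.5,"y": -9.4,"z": 0,"ax": 0,"ay": 0,"az": 6,"gripper": 1},{"x": 0.5,"y": -9.4,"z": 0,"ax": 0,"ay": 0,"az": 6,"gripper": 1}]'

```text
clock: 13.02
position: [0.6154, 0.0061, 0.0871]
ee_rot: [0.216, 0.976, 0.0, 0.001]
ft_force: [-0.8, 0.1, 1.9]
grip_width: 0.18
grasp_force: 30.2
```

Emit:
apply_moves --rows '[{"x": 0.5,"y": -9.4,"z": 0,"ax": 0,"ay": 0,"az": 6,"gripper": 1},{"x": 0.5,"y": -9.4,"z": 0,"ax": 0,"ay": 0,"az": 6,"gripper": 1}]'

```text
clock: 13.18
position: [0.6057, -0.0099, 0.0871]
ee_rot: [0.317, 0.948, 0.0, 0.001]
ft_force: [0.2, 1.1, 2.4]
grip_width: 0.177
grasp_force: 30.2
```

Emit:
apply_moves --rows '[{"x": 0.5,"y": -9.4,"z": 0,"ax": 0,"ay": 0,"az": 6,"gripper": 1},{"x": 0.5,"y": -9.4,"z": 0,"ax": 0,"ay": 0,"az": 6,"gripper": 1}]'

```text
clock: 13.35
position: [0.5931, -0.0235, 0.0871]
ee_rot: [0.414, 0.91, 0.001, 0.001]
ft_force: [1.8, 1.6, 1.2]
grip_width: 0.179
grasp_force: 30.2
```

Emit:
apply_moves --rows '[{"x": 0.4,"y": -7.8,"z": 0,"ax": 0,"ay": 0,"az": 5,"gripper": 1},{"x": 0.4,"y": -7.8,"z": 0,"ax": 0,"ay": 0,"az": 5,"gripper": 1}]'

```text
clock: 13.52
position: [0.5808, -0.0324, 0.0872]
ee_rot: [0.492, 0.871, 0.001, 0.001]
ft_force: [6.9, 0.7, -1.9]
grip_width: 0.177
grasp_force: 30.0
```

Emit:
apply_moves --rows '[{"x": 0.4,"y": -7.8,"z": 0,"ax": 0,"ay": 0,"az": 5,"gripper": 1}]'

```text
clock: 13.6
position: [0.5743, -0.0361, 0.0872]
ee_rot: [0.529, 0.848, 0.001, 0.002]
ft_force: [7.8, 1.5, -2.9]
grip_width: 0.174
grasp_force: 30.0
```

Emit:
apply_moves --rows '[{"x": 0.3,"y": -6.3,"z": 0,"ax": 0,"ay": 0,"az": 4,"gripper": 1}]'

```text
clock: 13.68
position: [0.5685, -0.0388, 0.0872]
ee_rot: [0.559, 0.829, 0.001, 0.002]
ft_force: [8.7, 1.0, -2.6]
grip_width: 0.177
grasp_force: 30.0
```

Emit:
apply_moves --rows '[{"x": 0.3,"y": -6.3,"z": 0,"ax": 0,"ay": 0,"az": 4,"gripper": 1}]'

```text
clock: 13.77
position: [0.5628, -0.041, 0.0873]
ee_rot: [0.587, 0.81, 0.001, 0.002]
ft_force: [9.9, 0.0, -4.3]
grip_width: 0.178
grasp_force: 30.0
```

Emit:
apply_moves --rows '[{"x": 0.1,"y": -2.5,"z": 0,"ax": 0,"ay": 0,"az": 1.5,"gripper": 1}]'

```text
clock: 13.85
position: [0.5598, -0.042, 0.0873]
ee_rot: [0.598, 0.802, 0.001, 0.001]
ft_force: [6.4, -1.0, -2.5]
grip_width: 0.176
grasp_force: 30.1
```

Emit:
apply_moves --rows '[{"x": 0,"y": 0,"z": 0,"ax": 0,"ay": 0,"az": 0,"gripper": 1},{"x": 0,"y": 0,"z": 0,"ax": 0,"ay": 0,"az": 0,"gripper": 1}]'

```text
clock: 14.02
position: [0.5594, -0.0422, 0.0872]
ee_rot: [0.596, 0.803, 0.0, 0.001]
ft_force: [0.8, -2.3, 5.9]
grip_width: 0.18
grasp_force: 30.7
```

The push reached about 9.5–10 N square to the lever and has now faded. I'm releasing and rising straight up.

Emit:
apply_moves --rows '[{"x": 0,"y": 0,"z": 0,"ax": 0,"ay": 0,"az": 0,"gripper": 0.5},{"x": 0,"y": 0,"z": 0,"ax": 0,"ay": 0,"az": 0,"gripper": 0},{"x": 0,"y": 0,"z": 0,"ax": 0,"ay": 0,"az": 0,"gripper": 0},{"x": 0,"y": 0,"z": 0,"ax": 0,"ay": 0,"az": 0,"gripper": 0},{"x": 0,"y": 0,"z": -20,"ax": 0,"ay": 0,"az": 0,"gripper": 0}]'

```text
clock: 14.43
position: [0.5564, -0.0413, 0.1031]
ee_rot: [0.596, 0.803, -0.002, -0.002]
ft_force: [-0.4, 0.8, 0.1]
grip_width: 0.871
grasp_force: 0.0
```

Emit:
apply_moves --rows '[{"x": 0,"y": 0,"z": -40,"ax": 0,"ay": 0,"az": 0,"gripper": 0},{"x": 0,"y": 0,"z": -40,"ax": 0,"ay": 0,"az": 0,"gripper": 0},{"x": 0,"y": 0,"z": -20,"ax": 0,"ay": 0,"az": 0,"gripper": 0},{"x": 0,"y": 0,"z": 0,"ax": 0,"ay": 0,"az": 0,"gripper": 0},{"x": 0,"y": 0,"z": 0,"ax": 0,"ay": 0,"az": 0,"gripper": 0}]'

```text
clock: 14.85
position: [0.5593, -0.0415, 0.2073]
ee_rot: [0.596, 0.803, 0.001, 0.001]
ft_force: [-0.4, -0.0, -0.7]
grip_width: 0.997
grasp_force: 0.0
```

```bash
python3 c.py w5
```

```text
14.9 [ 0.5586 -0.0415  0.2059] yawY 16.816108222811575 z [-0.  0. -1.] [-0.345  0.215  0.39   1.706 -0.086  1.238  0.358] [-0.85 -0.13 -0.79]
cam [0.53691568 0.03372488 0.33986933] [ 0.09091826 -0.29637869 -0.95073316]
```

View pics/w5.png

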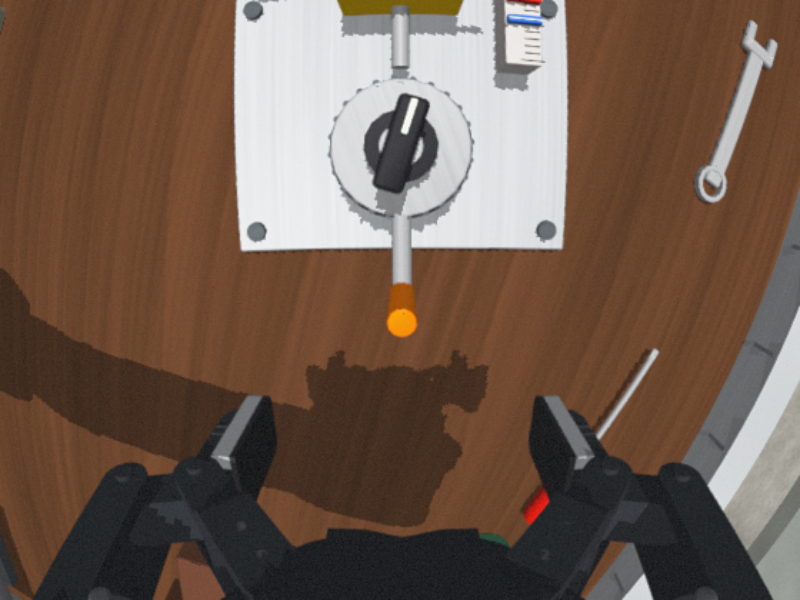

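The bar still stands about 73–74° from fixture x, from (391,183) to (414,102). The ring is at rest at (401,322) and nothing touches it, so I'm handing in.

```bash
python3 -c "
from workcell import *
print(hand_in())"
```

```text
the job is handed in; nothing more can be done
None
```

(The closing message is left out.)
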